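# Stop the polishing turntable and hold its guard gate open

## Robot

A 6-joint arm with a two-finger parallel gripper is mounted at the origin on the work surface. World frame = base frame: x ahead of the robot, y to its left, z up, the work surface at z = 0. Lengths are in mm, angles in rad, forces in N, time in s.
With the tool pointing down it reaches from about 300 to 775 mm from the base axis. Payload 14.6 kg.
Tool frame: the origin (TCP) lies between the finger pads; the fingertips stand 8 mm ahead of it and the grasp point (between the pads) lies 11 mm behind it; z points along the fingers, y is the direction in which the jaws open and shut (so a half turn about z gives the same grasp; the last joint's range is limited). The gripper opens to 94 mm and grips with 3 to 60 N. Pads are 16 mm wide; open, the fingers measure 119 mm over their backs; the gripper's body (75 mm by 177 mm) begins 78 mm behind the grasp point.
Start: joints at [1.095, 0.3, 1.521, -0, 1.321, -0.067], TCP at [218.626, 504.67, 213.446] pointing down, gripper open.
Joint ranges: [-3.03, 3.03], [-0.79, 2.21], [0.23, 2.52], [-1.04, 4.18], [0, 3.07], [-2.55, 2.55]. Speed limits (rad/s): [2.22, 2.22, 2.57, 3.14, 3.14, 3.14].

## Interface

Orientations are given as [roll, pitch, yaw] about the fixed x, y, z axes, in that order (R = Rz(yaw) Ry(pitch) Rx(roll)).
In Python, from cell import manip, cams, models gives the robot as it stands. The module is installed in compiled form; this text tells all that it offers.
- The arm moves only by the shell command python3 -m pendant 'ROWS' [OPENING] [FORCE]. ROWS is JSON, a list that holds one entry, the list of rows, each a list of 4 numbers: the shift along the tool's x, y, z in cm, then the turn about the tool's z in rad. In form: [[[x, y, z, roll], ...]]. A call has 1 to 5 rows; each row is the pose to reach, as a shift and turn from the pose commanded when the call began, along the tool's axes at that moment; what a row does not reach only later rows make up. A row lasts 1/10 s, in which the tool goes at most 50 mm and 8.59 degrees, less where a joint would pass 70% of its speed; a pose out of reach is approached as far as the arm can. A call with a gripper value outside its range is refused whole. OPENING is the opening, from -1 (shut) to 1 (fully open), so that 0 is half open, set as the call begins (- or left out, the last holds). The fingers move at their own pace and stop on an object; FORCE is the grip in N (left out, the last holds). Time passes only in rows, so rows that repeat a pose let the fingers close. It gives the time, the measured TCP pose, the force and the opening at its end, in the units of the state.
- manip.read_state(): the state, without advancing time (a new reading comes with each control period).
- cams.camera(name): name is "scene" or "top" or "wrist"; returns a dict with "frame" (480x640x3 uint8, red, green, blue), "K" (3x3 intrinsics, pixels), "pose" (4x4, takes a point from camera to world coordinates). Camera axes: x right, y down, z forward; pixel columns grow to the right and rows downward; lengths in mm; the calibration is good to about 2 mm. A picture is of the moment at which its call begins. There is no depth.
- manip.sign_off(): hands the job in, once; it reports no verdict.
Trained networks look in the newest picture that a camera, given by its name, has taken for a name from the list of things; names that differ only in an ending like _2 or _b are one class to them, and where a whole thing is asked for, a point or a joint stands for the part that bears it (a point fixed in the world has none). Each returns a list of dicts, best first, with "score" (0 to 1); they miss things now and then, are a little off and sometimes report something else, mostly with a low value. They report only what shows in the picture. A call takes as long as a camera call. They do not tell look-alikes from the thing itself.
- models.regions_of(camera, name): "pixels" (480x640 bool, what is visible of it) and "point" ([column, row] in pixels, amid what is visible of it).
The state is a dict: "clock": time; "joints": joint angles; "qd": joint speeds; "effort": joint torques, N m; "eef_pos": TCP position; "eef_rot": TCP orientation; "wrist_force": force on the tool from outside, world axes, zero at the start; "moment": the same for the moment, N m; "finger_gap": finger opening in mm.
Only numpy, scipy, OpenCV 4.12 (cv2) and the standard library are available. Lean on these libraries where they do the work, as an engineer would, in place of code of your own. Each camera call takes 0.05 s, during which the arm holds its last target.

## Task

Make the vase polishing turntable safe and hold its guard gate open for your workmate: push the red mushroom stop button fully down, then release the gate's two catches, first the one beside the hinge and then the one at the free end by the handle, squeezing each orange thumb-piece as far as it will go towards its grey post. Then take the gate by its black handle, swing it out past its stiff detent until it stands at a right angle to its closed position or wider, and finish still holding it there by the handle, because its spring would draw it back. Leave the vase, dish, jar and pliers on the bench where they are.

Things in the scene. Friction and masses are not known exactly. Their poses are not given: they have to be found in the camera images.
- stop (a joint): red mushroom stop button on the yellow box on the bench: 0 up, 0.008 m fully down. Takes about 5 N to push and stays down where it is left.
- stop_top (a point): centre of the top of the red mushroom head (40 mm wide, 106 mm above the bench when up), which goes straight down 8 mm. The box under it is 85 x 85 x 68 mm; the neck beneath the head is 22 mm wide.
- machine: turntable with green base 300 x 285 mm and a yellow-framed clear guard, open on top, up to 250 mm high, nothing inside higher. Bolted down. Origin: bench level, on the gate's hinge axis. x runs from the gate's free end to the hinge, y points out through the gate; it spans x -225 to +75, y -285 to 0 mm. A steel check arm, below 70 mm, sticks out 100 mm under the gate's sweep.
- post_a: grey fixed post of the catch beside the hinge, 10 mm (along the header) x 18 mm, 47 mm tall. Origin at its foot's centre, on the header's top, 250 mm above the bench, at x -75, y -16 mm in the machine's frame. Its thumb-piece stands 40 mm from it towards the hinge.
- thumb_a: orange sliding thumb-piece of the catch beside the hinge, 10 x 18 mm, top 47 mm above the header. Origin at its foot, 250 mm above the bench. Thumb-piece and post measure 50 mm over their outer faces when latched, 32 mm when fully squeezed. A steel claw on it reaches 35 mm out to the machine's +y, at 256 to 281 mm height.
- catch_a (a joint): slide of thumb_a towards post_a: 0 to 0.003 m at the start (latched), 0.018 m fully squeezed; the claw clears the gate's lug at about 0.012. Moves at about 5 N and stays where it is left. The gate cannot open while either catch is latched.
- post_b: grey fixed post of the catch at the gate's free end, by the handle; same sizes as post_a, 110 mm from it along the machine's -x.
- thumb_b: orange sliding thumb-piece of the catch at the free end; same sizes and way of working as thumb_a.
- catch_b (a joint): slide of thumb_b towards post_b: 0 to 0.003 m at the start (latched), 0.018 m fully squeezed, like catch_a.
- gate_hinge (a point): point on the gate's vertical hinge axis, 250 mm above the bench.
- gate (a joint): gate angle: 0 closed, grows as the free end swings out (clockwise from above), stop at 1.75 rad. Gate 205 mm wide, 65 to 250 mm high, lugs to 270. A spring draws it shut (about 2 N at the handle when wide). A sprung ball under it is a detent at 0.85 to 1.05 rad, about 8 N at the handle to pass; let go beyond it, the gate drifts back to rest at about 1.03.
- gate_handle: black upright round bar on the gate, 16 mm thick, from 140 to 300 mm height, free at its top. Origin on its axis at 275 mm height, 190 mm from the hinge axis, 48 mm before the gate's face; with the gate shut at x -180, y +60 mm in the machine's frame. 12 mm stand-offs join it to the gate at 160 and 240 mm height. Turns with the gate.
- vase: loose dark copper vase, 170 mm tall, up to 104 mm wide. Origin at its foot's centre.
- dish: loose white china dish, 100 mm wide, 30 mm high. Origin at its foot's centre.
- jar: loose white plastic jar, 44 mm wide, 65 mm high. Origin at its foot's centre.
- pliers: loose pliers lying flat on the bench, about 140 mm long, 14 mm thick, one green and one yellow handle. Origin under their rivet, nearly.
Things that resemble listed ones, but are neither listed nor needed, are in the scene too. Leave any green, purple or white look-alike of the part that bears stop alone.

How it is judged (in metres and radians):
On the way, in this order (a step that is already met when the one before it is completed fails the run):
1. the stop button is pushed fully down (value of joint stop above 0.006 m), for 0.1 s.
2. the catch beside the hinge is squeezed open between thumb-piece and post (value of joint catch_a above 0.014 m and contact force between the fingers and thumb_a above 1.5 N and contact force between the fingers and post_a above 1.5 N), for 0.1 s.
3. then the catch at the free end is squeezed open in the same way (value of joint catch_b above 0.014 m and contact force between the fingers and thumb_b above 1.5 N and contact force between the fingers and post_b above 1.5 N), for 0.1 s.
4. the gate is swung past its detent by its handle (value of joint gate above 1.1 rad and contact force between the fingers and gate_handle above 0.5 N), for 0.1 s.
At the end, for the whole second after the job is handed in: The robot holds the gate by its handle (over 0.5 N), still (under 0.1 rad/s) and open at least 1.48 rad (85 degrees); the stop is down (over 6 mm), both catches drawn (over 13 mm); vase, dish, jar and pliers stay upright and within 30 mm of their places (value of joint gate above 1.48 rad and velocity of joint gate between -0.1 and 0.1 rad/s and contact force between the fingers and gate_handle above 0.5 N and value of joint stop above 0.006 m and value of joint each of catch_a, catch_b above 0.013 m); the arm keeps its last pose, push and grip.
It fails at once if the second catch was released before the first (value of joint catch_b above 0.01 m and value of joint catch_a below 0.01 m).
It fails at once if a bystander was pushed about or knocked over (distance of any of vase, dish, jar, pliers from where it was at the start of the episode above 0.03 m or angle between any of vase, jar's own z axis and vertical above 0.5 rad).
It also fails if it takes over 61 s, if anything falls off the work surface, if the arm or the gripper's body presses on something with over 40 N, if the wrist force passes 120 N, or if a joint passes its speed limit or range.

## Working session

There is one attempt and no reset: what is moved stays moved. The work goes in short steps, Python scripts to look and compute and a shell command to move; the robot and the scene stay as the last step left them, time stands still between calls to the robot, and variables do not carry over. Pictures are saved under pics/ and viewed, and the job is handed in when it is done.

```bash
mkdir -p pics; ls; python3 - <<'E'
from cell import manip,cams,models
import cv2
s=manip.read_state(); print(s)
for n in ["scene","top","wrist"]:
    c=cams.camera(n); cv2.imwrite(f"pics/{n}0.png",c["frame"][:,:,::-1]); print(n,c["K"].tolist(),c["pose"].round(3).tolist())
E
```

```text
pics
{'clock': 0.0, 'joints': array([ 1.09540033e+00,  3.00488673e-01,  1.52158591e+00,  2.94008852e-05,
        1.32067194e+00, -6.65831162e-02]), 'qd': array([-0.00058204, -0.00026148,  0.00061756,  0.00112708, -0.00089409,
       -0.00027873]), 'effort': array([-2.25498243e-04, -5.31809199e+01, -3.52744675e+01,  7.08105974e-02,
        2.44509632e-02, -8.13506813e-05]), 'eef_pos': array([218.50961245, 504.46068769, 212.87463423]), 'eef_rot': array([-3.14044323e+00, -1.05186113e-04,  2.73277241e+00]), 'wrist_force': array([ 0.02332318, -0.4422458 ,  0.82436763]), 'moment': array([-0.00272584, -0.03760542,  0.03024999]), 'finger_gap': 93.78610476998647}
scene [[509.87657602185004, 0.0, 306.07119779596286], [0.0, 509.87657602185004, 241.938522281944], [0.0, 0.0, 1.0]] [[0.578, 0.604, -0.548, 1207.231], [0.816, -0.422, 0.395, -416.882], [0.008, -0.676, -0.737, 1105.832], [0.0, 0.0, 0.0, 1.0]]
top [[470.5688649573544, 0.0, 318.4561988192197], [0.0, 470.5688649573544, 242.52890203906847], [0.0, 0.0, 1.0]] [[-0.015, -0.996, 0.088, 452.026], [-1.0, 0.014, -0.007, 83.074], [0.006, -0.088, -0.996, 1227.729], [0.0, 0.0, 0.0, 1.0]]
wrist [[409.7971316535254, 0.0, 322.18550442810397], [0.0, 409.7971316535254, 238.15111713394558], [0.0, 0.0, 1.0]] [[0.397, 0.883, 0.25, 145.16], [0.918, -0.381, -0.11, 535.439], [-0.002, 0.273, -0.962, 384.729], [0.0, 0.0, 0.0, 1.0]]
```

View pics/scene0.png

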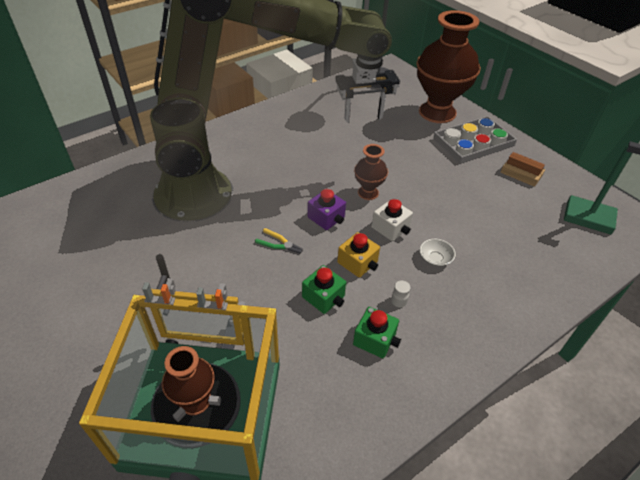

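View pics/top0.png

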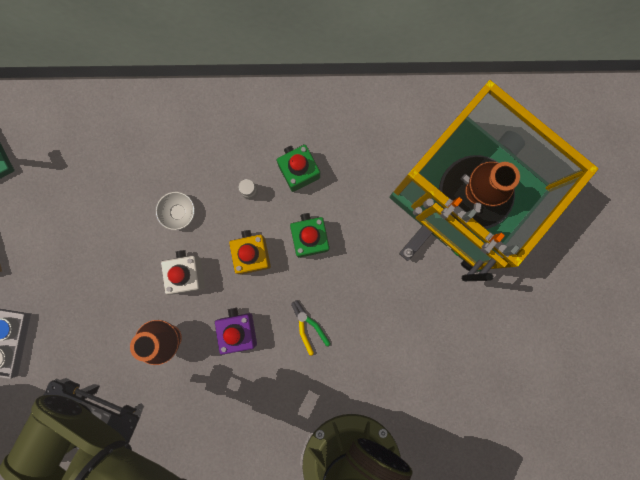

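View pics/wrist0.png

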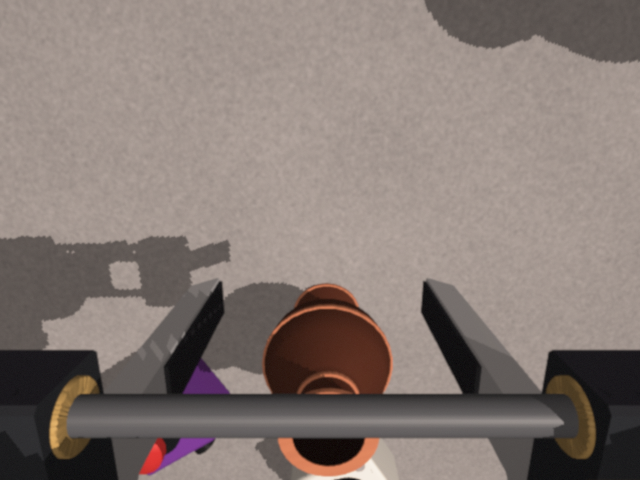

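```bash
cat > h.py <<'E'
import numpy as np,cv2
from cell import manip,cams,models
def proj(c,P):
    P=np.atleast_2d(P).astype(float);T=np.linalg.inv(c["pose"]);q=P@T[:3,:3].T+T[:3,3];q=q@np.array(c["K"]).T
    return q[:,:2]/q[:,2:]
def onplane(c,uv,z):
    d=c["pose"][:3,:3]@np.linalg.inv(c["K"])@np.array([uv[0],uv[1],1.]);o=c["pose"][:3,3]
    return o+d*(z-o[2])/d[2]
E
python3 - <<'E'
from h import *
for n in ["top","scene"]:
    c=cams.camera(n)
    for o in ["stop_top","machine","post_a","thumb_a","gate_handle","vase","dish","jar","pliers"]:
        for r in models.regions_of(n,o):
            ys,xs=np.nonzero(r["pixels"])
            print(n,o,round(r["score"],2),np.round(r["point"],1),xs.min(),xs.max(),ys.min(),ys.max())
    f=c["frame"][:,:,::-1]
    if n=="top":
        cv2.imwrite("pics/topc.png",cv2.resize(f[150:300,380:540],(800,750)[:2],interpolation=cv2.INTER_CUBIC)[:600] if 0 else cv2.resize(f[165:285,390:550],(800,600),interpolation=cv2.INTER_CUBIC))
    else: cv2.imwrite("pics/scenec.png",cv2.resize(f[245:365,120:280],(800,600),interpolation=cv2.INTER_CUBIC))
E
```

```text
top stop_top 0.68 [305.5 234.6] 301 317 227 242
top stop_top 0.63 [248.  253.1] 238 254 245 260
top stop_top 0.52 [177.8 274.3] 168 184 267 282
top stop_top 0.51 [296.7 163.2] 290 305 154 170
top stop_top 0.32 [452.8 207. ] 441 461 198 218
top machine 0.86 [490.7 184.5] 390 597 80 281
top post_a 0.41 [451.  206.9] 440 461 197 218
top thumb_a 0.54 [494.7 236.5] 491 503 232 241
top thumb_a 0.38 [457.6 201.3] 452 461 198 205
top thumb_a 0.24 [488.9 182.9] 390 597 80 280
top gate_handle 0.92 [478.8 274.4] 463 494 259 281
top vase 0.73 [154.6 341.9] 130 181 320 364
top dish 0.93 [175.5 206.4] 156 193 192 229
top jar 0.82 [249.3 191. ] 239 257 179 199
top jar 0.54 [243.5 254.9] 238 254 245 260
top pliers 0.78 [305.8 326.4] 293 329 301 353
scene stop_top 0.69 [358.5 243.3] 353 366 233 246
scene stop_top 0.67 [395.9 203. ] 388 401 198 211
scene stop_top 0.66 [322.7 273.6] 317 332 267 282
scene stop_top 0.66 [379.6 315. ] 371 387 310 325
scene machine 0.62 [189.1 387.9] 80 279 254 479
scene machine 0.61 [358.  236.4] 353 368 232 247
scene machine 0.61 [401.6 294.4] 393 409 281 306
scene post_a 0.44 [147.9 290.1] 143 153 282 301
scene thumb_a 0.65 [218.1 299.6] 216 222 290 306
scene thumb_a 0.33 [187.6 389. ] 80 279 254 479
scene gate_handle 0.81 [162.1 268.5] 156 169 253 288
scene vase 0.84 [370.6 171.5] 354 388 144 199
scene dish 0.69 [436.3 249.5] 420 455 238 265
scene jar 0.68 [403.3 295.5] 392 409 280 306
scene pliers 0.92 [281.5 244.4] 255 302 228 252
```

View pics/topc.png

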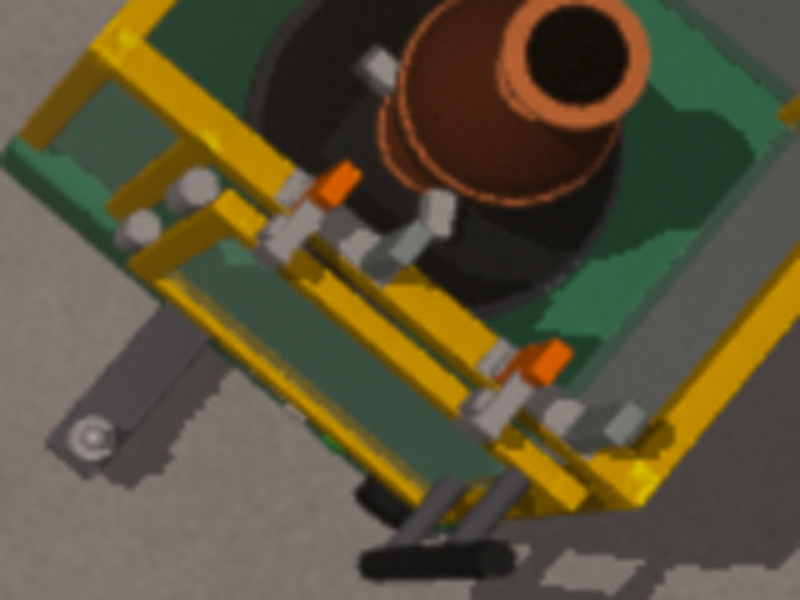

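View pics/scenec.png

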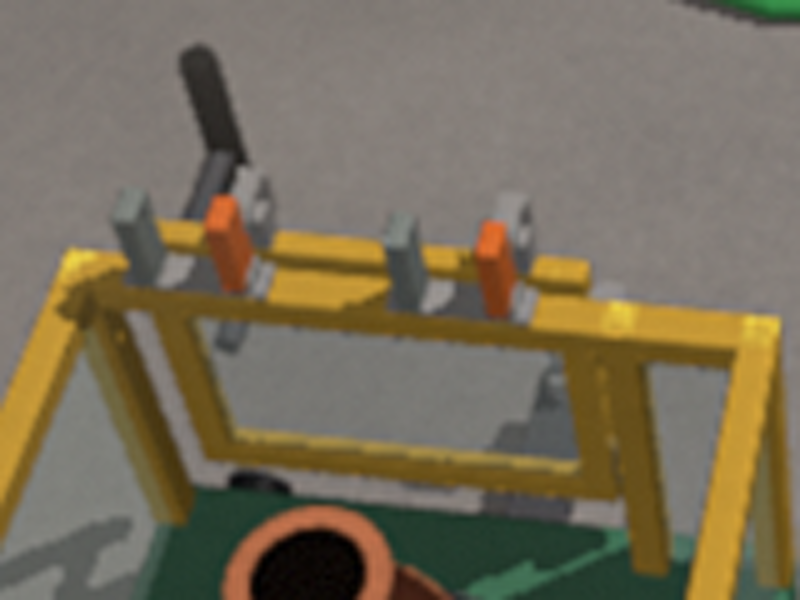

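```bash
cat > fit.py <<'E'
from h import *
from scipy.optimize import least_squares
ct=cams.camera("top"); cs=cams.camera("scene")
M={"ta":(-35,-16,297),"tb":(-145,-16,297),"pa":(-75,-16,297),"pb":(-185,-16,297),"h":(-180,60,300)}
T={"ta":(340,182),"tb":(550,362),"pa":(410,245),"pb":(625,423),"h":(506,560)}
S={"ta":(492,230),"tb":(222,205),"pa":(402,225),"pb":(130,198),"h":(197,55)}
k=list(M)
mp=np.array([M[i] for i in k],float)
t=np.array([T[i] for i in k])/5-.4+[390,165]; s=np.array([S[i] for i in k])/5-.4+[120,245]
def W(p,m):
    a=p[2];R=np.array([[np.cos(a),-np.sin(a),0],[np.sin(a),np.cos(a),0],[0,0,1]]);return np.atleast_2d(m)@R.T+[p[0],p[1],0]
def f(p,w=(1,1)): 
    return np.r_[(proj(ct,W(p,mp))-t).ravel()*w[0],(proj(cs,W(p,mp))-s).ravel()*w[1]]
if __name__=="__main__":
    for w in [(1,1),(1,0),(0,1)]:
        r=least_squares(f,[520,-200,.8],args=(w,),x_scale=[100,100,1]); print(w,r.x.round(3)); print(f(r.x).reshape(-1,2).round(1).tolist())
    st=[]
    for c,uv in((ct,(248,253)),(cs,(360,239.5))):
        print("stop",onplane(c,uv,98).round(1))
    r=least_squares(f,[520,-200,.8],x_scale=[100,100,1]).x
    for n in k: print(n,W(r,M[n]).round(1))
    for n,z in (("vase",170),("dish",15),("jar",65),("pliers",10)):
        R=models.regions_of("top",n)[0]; print(n,onplane(ct,R["point"],z).round(0))
E
python3 fit.py
```

```text
(1, 1) [ 625.543 -163.997    0.848]
[[-1.3, -0.3], [-0.5, -0.8], [0.2, -0.0], [0.2, 0.0], [-1.3, 0.1], [0.5, 0.5], [0.1, 0.5], [-1.4, -0.4], [-1.1, 0.1], [-0.9, -0.6]]
(1, 0) [ 624.941 -164.887    0.85 ]
[[-0.8, -0.1], [0.0, -0.6], [0.7, 0.2], [0.8, 0.2], [-0.7, 0.3], [-0.1, 0.5], [-0.5, 0.6], [-1.9, -0.3], [-1.7, 0.3], [-1.5, -0.5]]
(0, 1) [ 626.322 -163.222    0.846]
[[-1.7, -0.6], [-1.0, -1.0], [-0.2, -0.3], [-0.3, -0.2], [-1.9, -0.2], [1.0, 0.5], [0.6, 0.4], [-0.9, -0.4], [-0.5, 0.0], [-0.3, -0.7]]
stop [529. 245.  98.]
stop [534.2 248.2  98. ]
ta [[ 614.4 -200.8  297. ]]
tb [[ 541.6 -283.3  297. ]]
pa [[ 587.9 -230.8  297. ]]
pb [[ 515.2 -313.3  297. ]]
h [[ 461.5 -259.3  300. ]]
vase [333. 437. 170.]
dish [648. 447.  15.]
jar [697. 241.  65.]
pliers [350. 107.  10.]
```

```bash
python3 -m pendant '[[[0,0,-4,0],[-5,-1.4,-4,0],[-10,-2.9,-4,0],[-15,-4.3,-4,0],[-20,-5.8,-4,0]]]' -1 20; python3 -m pendant '[[[-5,-1.4,0,0],[-10,-2.9,0,0],[-15,-4.3,2,0],[-19,-5.5,5,0],[-19,-5.5,8,0]]]'; cat >> h.py <<'E'
def totool(target,st=None):
    from scipy.spatial.transform import Rotation as Ro
    st=st or manip.read_state(); R=Ro.from_euler("xyz",st["eef_rot"]).as_matrix()
    return (R.T@(np.array(target,float)-st["eef_pos"])/10).round(2)
E
python3 - <<'E'
from h import *
for n in ("wrist","scene"):
    c=cams.camera(n); cv2.imwrite(f"pics/{n}1.png",c["frame"][:,:,::-1])
s=manip.read_state(); print(s["clock"],s["eef_pos"],s["eef_rot"],s["wrist_force"],s["finger_gap"]); print(totool((531,246,125)))
E
```

```text
clock: 1.95
eef_pos: [374.0, 375.8, 253.7]
eef_rot: [3.141, 0.0, 2.733]
wrist_force: [1.0, 1.0, 0.1]
finger_gap: 57.4
clock: 2.45
eef_pos: [528.2, 248.5, 173.3]
eef_rot: [3.14, 0.002, 2.729]
wrist_force: [0.1, 1.5, -0.2]
finger_gap: 17.2
2.55 [524.38719695 249.32445016 168.92916695] [-3.13607829 -0.00537403  2.73040953] [-0.05973376  0.06982129  0.16427706] 9.6545465020316
[-0.76 -0.02  4.39]
```

View pics/wrist1.png

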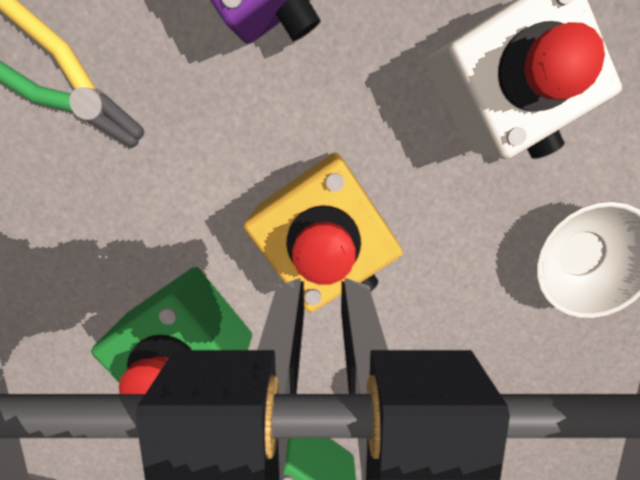

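View pics/scene1.png

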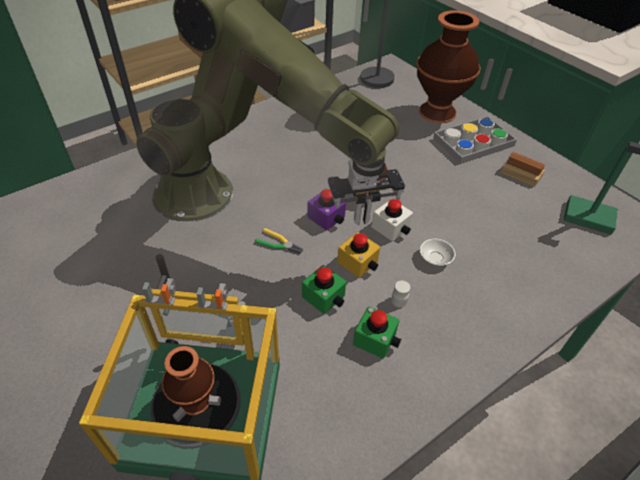

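```bash
python3 - <<'E'
from h import *
s=manip.read_state(); print(s["clock"],s["eef_pos"])
c=cams.camera("wrist"); R=models.regions_of("wrist","stop_top")
for r in R:
    ys,xs=np.nonzero(r["pixels"]); print(r["score"],r["point"],xs.min(),xs.max(),ys.min(),ys.max(),onplane(c,((xs.min()+xs.max())/2,(ys.min()+ys.max())/2),98))
sc=cams.camera("scene");print(proj(sc,s["eef_pos"])); 
R=models.regions_of("scene","stop_top")
for r in R:
    ys,xs=np.nonzero(r["pixels"]); print(r["score"],r["point"],xs.min(),xs.max(),ys.min(),ys.max(),onplane(sc,((xs.min()+xs.max())/2,(ys.min()+ys.max())/2),98))
f=c["frame"]; m=(f[:,:,0]>130)&(f[:,:,1]<70)&(f[:,:,2]<70); n,l,st,ce=cv2.connectedComponentsWithStats(m.astype(np.uint8)); print([(a.tolist(),b.round(1).tolist()) for a,b in zip(st,ce) if a[4]>300])
cv2.imwrite("pics/wrist2.png",f[:,:,::-1])
print(proj(c,s["eef_pos"]+[0,0,-8]))
E
```

```text
2.55 [524.38719695 249.32445016 168.92916695]
0.89 [573.7, 72.4] 529 611 29 107 [478.6450171  416.36014313  98.        ]
0.87 [323.8, 259.5] 295 357 231 293 [528.70499611 248.48955734  98.        ]
0.61 [147.9, 382.1] 119 175 365 394 [557.88231142 102.68864431  98.        ]
[[360.28530244 218.55135906]]
0.71 [324.8, 272.0] 318 332 267 281 [575.68976018  99.34739588  98.        ]
0.66 [326.8, 193.2] 321 333 189 201 [341.16095503 281.94511242  98.        ]
0.55 [395.0, 207.0] 388 401 199 211 [486.30398491 415.81639429  98.        ]
0.54 [359.2, 241.6] 354 367 233 246 [534.97514209 249.26020778  98.        ]
[([0, 0, 640, 480, 300755], [317.3, 240.7]), ([538, 31, 72, 76, 3233], [570.5, 68.3]), ([295, 232, 63, 61, 2308], [322.8, 261.8]), ([119, 367, 57, 27, 903], [147.2, 382.2])]
[[324.37693147 296.30247914]]
```

```bash
python3 -m pendant '[[[0,0,0,0],[0,0,0,0]]]'; python3 -c "
from h import *
print(totool((530,248,118)))"
```

```text
clock: 2.95
eef_pos: [525.2, 252.0, 174.8]
eef_rot: [3.14, 0.001, 2.734]
wrist_force: [-0.5, 0.1, 0.0]
finger_gap: 0.9
[-0.59 -0.18  5.68]
```

```bash
python3 -m pendant '[[[-0.6,-0.2,2,0],[-0.6,-0.2,4.5,0],[-0.6,-0.2,5.5,0],[-0.6,-0.2,5.7,0],[-0.6,-0.2,5.7,0]]]'; python3 -m pendant '[[[0,0,0.3,0],[0,0,0.6,0],[0,0,0.9,0],[0,0,1.1,0],[0,0,1.2,0]]]';python3 -m pendant '[[[0,0,0.1,0],[0,0,0.2,0],[0,0,0.2,0],[0,0,0.2,0],[0,0,0.2,0]]]'
```

```text
clock: 3.45
eef_pos: [530.2, 247.3, 117.3]
eef_rot: [3.141, 0.001, 2.733]
wrist_force: [0.5, 0.0, 0.9]
finger_gap: 0.5
clock: 3.95
eef_pos: [530.6, 247.4, 105.7]
eef_rot: [3.14, 0.002, 2.733]
wrist_force: [-2.8, 0.4, 19.4]
finger_gap: 0.3
clock: 4.45
eef_pos: [530.8, 247.4, 105.5]
eef_rot: [3.139, 0.003, 2.733]
wrist_force: [-8.3, -3.5, 29.5]
finger_gap: 0.4
```

```bash
python3 -m pendant '[[[0,0,-5,0],[0,0,-10,0],[0,0,-15,0],[0,0,-20,0],[0,0,-25,0]]]'; python3 - <<'E'
from h import *
from fit import W
p=[625.5,-164,.848]
print(W(p,(-64,-18,380)),totool(W(p,(-64,-18,380))[0]))
c=cams.camera("scene");cv2.imwrite("pics/scene3.png",c["frame"][:,:,::-1])
E
```

```text
clock: 4.95
eef_pos: [529.4, 246.8, 354.2]
eef_rot: [-3.141, -0.001, 2.733]
wrist_force: [-0.2, -0.1, 0.8]
finger_gap: 0.1
[[ 596.66426018 -223.90409092  380.        ]] [-24.8  -40.6   -2.17]
```

View pics/scene3.png

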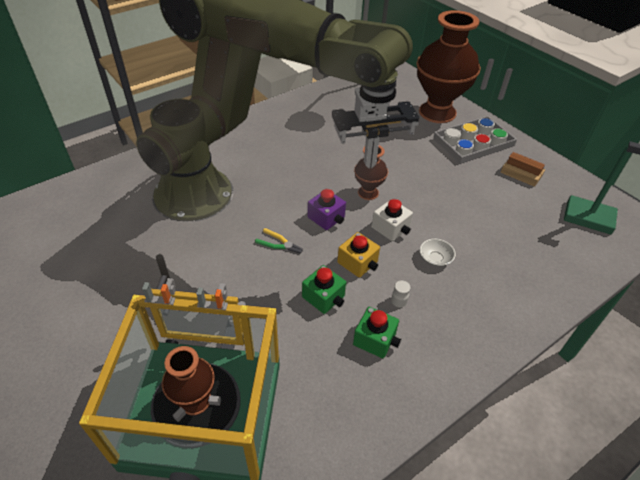

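```bash
python3 -m pendant '[[[-2.5,-4.0,-2,0],[-5,-8.1,-2.2,0],[-7.4,-12.2,-2.2,0],[-9.9,-16.2,-2.2,0],[-12.4,-20.3,-2.2,0]]]' 1;python3 -m pendant '[[[-2.5,-4.0,0,0],[-5,-8.1,0,0],[-7.4,-12.2,0,0],[-9.9,-16.2,0,0],[-12.4,-20.3,0,0]]]' ; python3 -m pendant '[[[0,0,0,0.1],[0,0,0,0.2],[0,0,0,0.314],[0,0,0,0.314],[0,0,0,0.314]]]'; python3 - <<'E'
from h import *
from fit import W
p=[625.5,-164,.848]
s=manip.read_state()
print(s["eef_pos"],s["eef_rot"],totool(W(p,(-64,-18,380))[0]))
for n in ("wrist","scene"):
    c=cams.camera(n);cv2.imwrite(f"pics/{n}4.png",c["frame"][:,:,::-1])
E
```

```text
clock: 5.6
eef_pos: [562.7, 9.6, 372.8]
eef_rot: [-3.141, -0.003, 2.733]
wrist_force: [0.2, 0.3, 0.3]
finger_gap: 36.9
clock: 6.1
eef_pos: [595.9, -226.0, 372.6]
eef_rot: [3.142, -0.003, 2.733]
wrist_force: [1.0, 0.8, -0.4]
finger_gap: 77.1
clock: 6.6
eef_pos: [596.1, -224.0, 373.3]
eef_rot: [-3.141, -0.002, 2.422]
wrist_force: [0.1, -0.9, 0.4]
finger_gap: 93.9
[ 596.11683914 -223.99607634  373.86116944] [-3.14127713e+00 -9.11435763e-04  2.42148174e+00] [-0.03  0.04 -0.61]
```

View pics/wrist4.png

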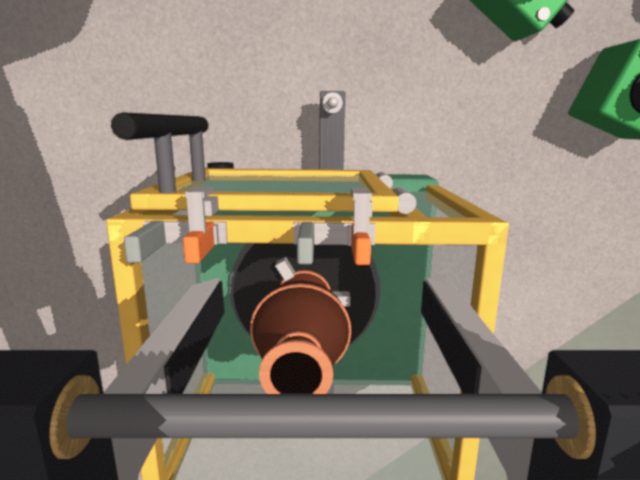

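View pics/scene4.png

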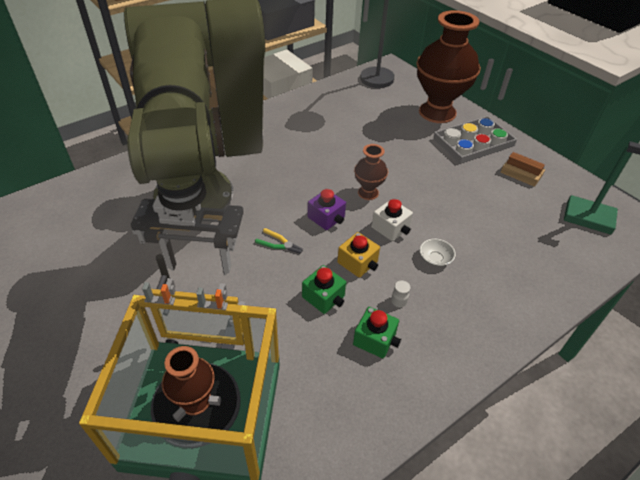

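```bash
python3 - <<'E'
from h import *
f=cv2.imread("pics/wrist4.png"); cv2.imwrite("pics/w4c.png",cv2.resize(f[100:280,110:430],(800,450),interpolation=cv2.INTER_CUBIC))
E
```

```text
(no output)
```

View pics/w4c.png

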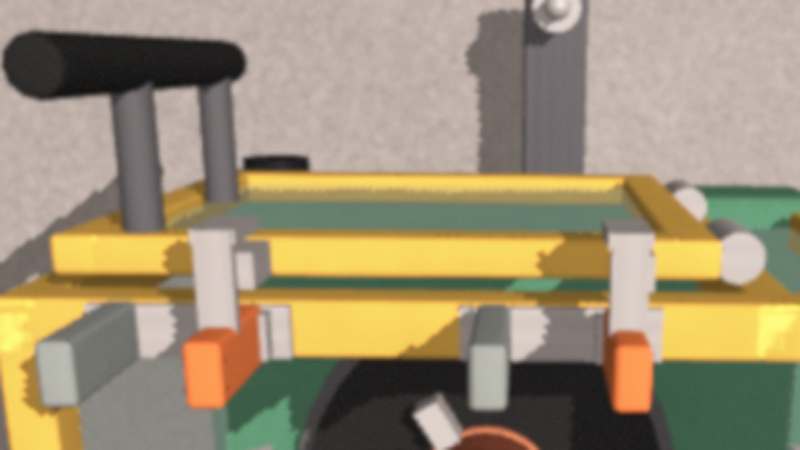

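```bash
python3 - <<'E'
from h import *
import fit
from fit import W,M
from scipy.optimize import least_squares
c=cams.camera("wrist")
U={"ta":(633,372),"tb":(206,376),"pa":(489,377),"pb":(57,372),"h":(38,65)}
k=list(U); mp=fit.mp; u=np.array([U[i] for i in k])/2.5-.3+[110,100]
def g(q):
    m=mp.copy(); m[0,0]-=q[3]; m[1,0]-=q[4]
    return (proj(c,W(q[:3],m))-u).ravel()
for mode in ("w","all"):
    h=(lambda q:np.r_[g(q),q[3:]*.3]) if mode=="w" else (lambda q:np.r_[g(q),fit.f(q[:3]),q[3:]*.3])
    r=least_squares(h,[625,-164,.848,1.5,1.5],x_scale=[10,10,.1,1,1]); print(r.x.round(3),g(r.x).reshape(-1,2).round(1).tolist())
    print("A",W(r.x,(-64,-18,290)),"B",W(r.x,(-174,-18,290)))
E
```

```text
[ 625.674 -165.281    0.845    3.498    2.354] [[0.2, 1.6], [0.1, -0.8], [0.5, -0.7], [0.6, 0.5], [-1.3, -0.4]]
A [[ 596.66753657 -225.10251795  290.        ]] B [[ 523.66907486 -307.38996892  290.        ]]
[ 625.67  -164.97     0.846    3.736    2.58 ] [[0.2, 1.3], [0.2, -1.0], [0.9, -0.9], [1.0, 0.4], [-1.0, -0.5]]
A [[ 596.71058001 -224.81495     290.        ]] B [[ 523.777525   -307.16037785  290.        ]]
```

```bash
python3 -m pendant '[[[-0.1,0,2.5,0],[-0.1,0,5,0],[-0.1,0,7.5,0],[-0.1,0,8.5,0],[-0.1,0,8.5,0]]]'; python3 - <<'E'
from h import *
for n in ("wrist","scene"):
    c=cams.camera(n);cv2.imwrite(f"pics/{n}5.png",c["frame"][:,:,::-1])
E
```

```text
clock: 7.45
eef_pos: [596.7, -224.7, 288.5]
eef_rot: [-3.141, -0.002, 2.419]
wrist_force: [0.7, 0.4, 1.4]
finger_gap: 94.0
```

View pics/wrist5.png

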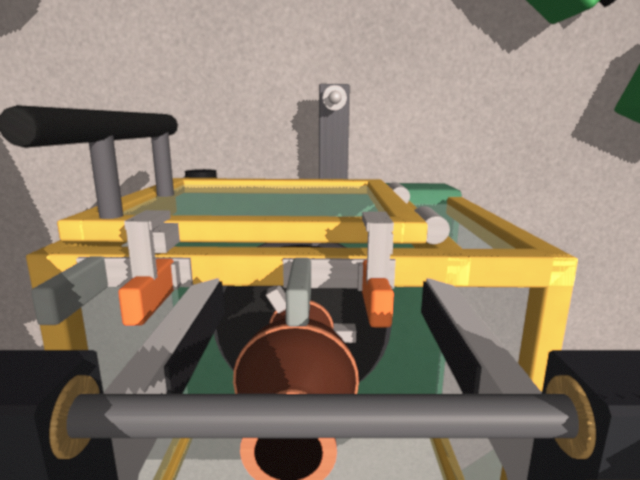

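```bash
python3 -m pendant '[[[0,0,0,0],[0,0,0,0],[0,0,0,0],[0,0,0,0],[0,0,0,0]]]' -1 15;  python3 -m pendant '[[[0,0,0,0],[0,0,0,0],[0,0,0,0],[0,0,0,0],[0,0,0,0]]]'; python3 - <<'E'
from h import *
s=manip.read_state(); R=__import__("scipy.spatial.transform",fromlist=["x"]).Rotation.from_euler("xyz",s["eef_rot"]).as_matrix(); print("tool force",R.T@s["wrist_force"],s["finger_gap"],s["eef_pos"])
for n in ("wrist","scene"):
    c=cams.camera(n);cv2.imwrite(f"pics/{n}6.png",c["frame"][:,:,::-1])
E
```

```text
clock: 8.05
eef_pos: [597.1, -224.5, 289.6]
eef_rot: [3.141, 0.0, 2.419]
wrist_force: [4.0, 4.9, -0.4]
finger_gap: 57.5
clock: 8.55
eef_pos: [596.6, -225.1, 289.6]
eef_rot: [-3.141, -0.0, 2.418]
wrist_force: [-3.7, -2.3, 2.8]
finger_gap: 31.5
tool force [ 1.25967249 -4.11758564 -2.8031779 ] 31.50876312516989 [ 596.59072053 -225.07038358  289.5790079 ]
```

View pics/wrist6.png

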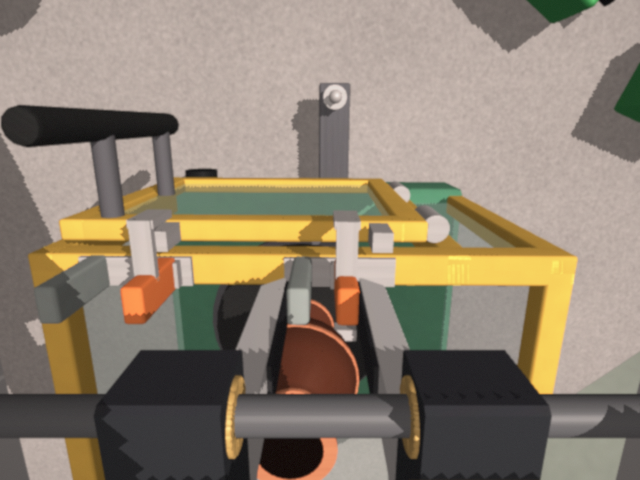

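```bash
python3 -m pendant '[[[0,0,0,0],[0,0,0,0],[0,0,0,0]]]' -1 25; python3 -m pendant '[[[0,0,0,0],[0,0,0,0],[0,0,0,0],[0,0,0,0],[0,0,0,0]]]' 1; python3 -m pendant '[[[0,0,-2,0],[0,0,-5,0],[0,0,-7,0],[0,-4,-7,0],[0,-8,-7,0]]]';  python3 - <<'E'
from h import *
print(totool((523.7,-307.2,289)))
for n in ("wrist",):
    c=cams.camera(n);cv2.imwrite(f"pics/{n}7.png",c["frame"][:,:,::-1])
E
```

```text
clock: 8.95
eef_pos: [596.5, -225.2, 289.6]
eef_rot: [-3.141, -0.0, 2.418]
wrist_force: [-6.0, -3.8, 2.5]
finger_gap: 31.3
clock: 9.45
eef_pos: [596.9, -224.7, 289.4]
eef_rot: [3.142, -0.0, 2.419]
wrist_force: [-0.2, -0.0, 0.6]
finger_gap: 67.7
clock: 9.95
eef_pos: [543.7, -284.9, 359.7]
eef_rot: [3.141, 0.001, 2.421]
wrist_force: [0.4, -1.1, -0.9]
finger_gap: 94.0
[ 0.03 -3.    7.07]
```

View pics/wrist7.png

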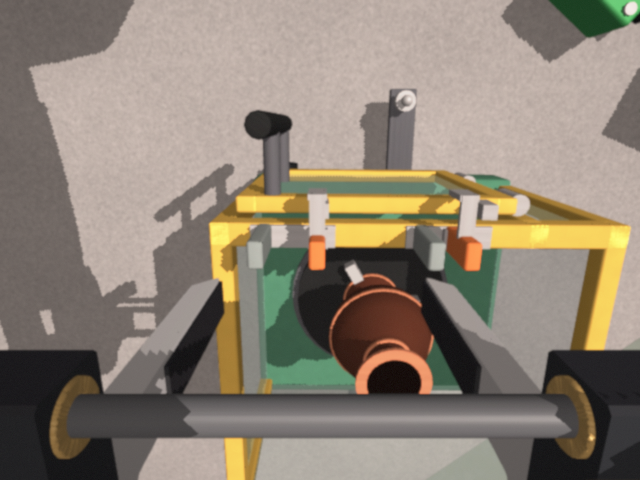

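```bash
python3 -m pendant '[[[0,-3,0,0],[0,-3,2.5,0],[0,-3,5,0],[0,-3,7,0],[0,-3,7,0]]]';python3 -m pendant '[[[0,0,0,0],[0,0,0,0],[0,0,0,0],[0,0,0,0],[0,0,0,0]]]' -1 20;  python3 -m pendant '[[[0,0,0,0],[0,0,0,0],[0,0,0,0],[0,0,0,0],[0,0,0,0]]]'; python3 -m pendant '[[[0,0,0,0],[0,0,0,0],[0,0,0,0]]]'; python3 - <<'E'
from h import *
for n in ("wrist",):
    c=cams.camera(n);cv2.imwrite(f"pics/{n}8.png",c["frame"][:,:,::-1])
E
```

```text
clock: 10.5
eef_pos: [523.5, -306.9, 286.8]
eef_rot: [-3.141, -0.004, 2.419]
wrist_force: [-0.2, -0.5, 0.2]
finger_gap: 93.6
clock: 11.0
eef_pos: [524.5, -307.0, 290.0]
eef_rot: [3.141, 0.001, 2.419]
wrist_force: [2.4, 4.7, 1.4]
finger_gap: 57.3
clock: 11.5
eef_pos: [523.8, -307.7, 289.9]
eef_rot: [-3.141, 0.001, 2.418]
wrist_force: [-4.0, -2.3, 4.9]
finger_gap: 31.0
clock: 11.8
eef_pos: [523.8, -307.7, 290.0]
eef_rot: [-3.141, 0.001, 2.418]
wrist_force: [-5.2, -2.2, 5.2]
finger_gap: 31.3
```

View pics/wrist8.png

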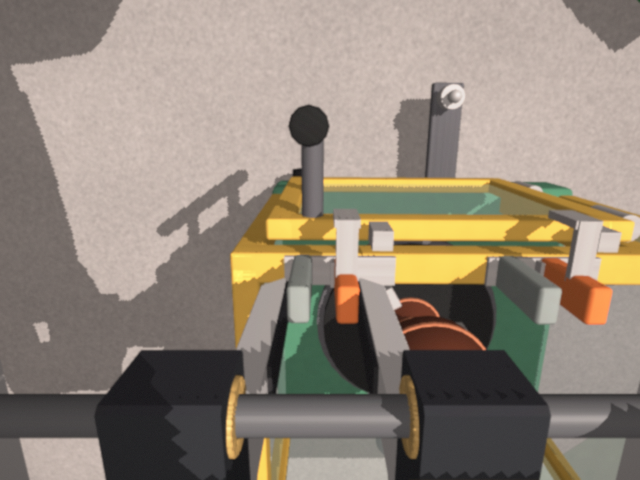

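```bash
python3 -m pendant '[[[0,0,0,0],[0,0,0,0],[0,0,0,0],[0,0,0,0],[0,0,0,0]]]' 1; python3 -m pendant '[[[0,0,-2,0],[0,0,-5,0],[0,0,-8,0],[0,0,-8,-0.14],[0,0,-8,-0.28]]]';python3 -m pendant '[[[0,0,0,-0.13],[0,0,0,-0.26],[0,0,0,-0.39],[0,0,0,-0.52],[0,0,0,-0.52]]]' 0;  python3 - <<'E'
from h import *
from fit import W
p=[625.67,-164.97,.846]
for n in ("wrist","top"):
    c=cams.camera(n);cv2.imwrite(f"pics/{n}9.png",c["frame"][:,:,::-1]); 
    print(proj(c,W(p,[(-180,60,300),(-180,60,140)])))
    for r in models.regions_of(n,"gate_handle"): print(n,r["score"],r["point"])
h=W(p,(-180,60,330))[0]; s=manip.read_state(); print(h,s["joints"],totool(h))
E
```

```text
clock: 12.35
eef_pos: [524.2, -307.2, 289.3]
eef_rot: [3.142, -0.0, 2.419]
wrist_force: [0.8, 0.3, -0.3]
finger_gap: 67.6
clock: 12.85
eef_pos: [524.3, -307.3, 370.3]
eef_rot: [-3.141, 0.002, 2.704]
wrist_force: [-0.3, -0.3, -0.2]
finger_gap: 93.8
clock: 13.35
eef_pos: [524.2, -307.2, 369.4]
eef_rot: [3.142, -0.0, -3.062]
wrist_force: [0.1, 1.3, 0.3]
finger_gap: 57.6
[[412.93585656 159.73313076]
 [377.30542259 144.93653309]]
wrist 0.63 [377.2, 163.7]
wrist 0.27 [380.5, 217.1]
[[489.83788636 276.72899496]
 [464.31925919 277.81281527]]
top 0.7 [478.9, 273.4]
[ 461.4149955  -259.94522571  330.        ] [-5.90445417e-01  3.80099286e-01  1.06179713e+00  6.25853923e-07
  1.69971676e+00 -2.23666834e+00] [5.9  5.19 3.95]
```

View pics/wrist9.png

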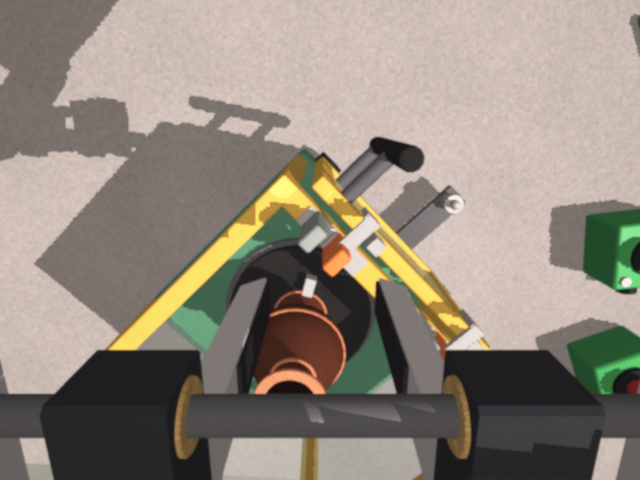

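View pics/top9.png

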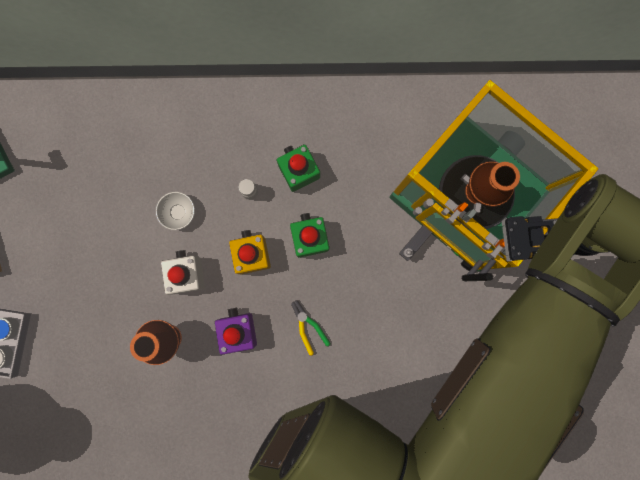

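```bash
python3 - <<'E'
from h import *
f=cv2.imread("pics/wrist9.png"); a=cv2.resize(f[120:220,300:460],(800,500),interpolation=cv2.INTER_CUBIC)
f=cv2.imread("pics/top9.png"); cv2.imwrite("pics/c9.png",a);cv2.imwrite("pics/c9t.png",cv2.resize(f[230:300,430:530],(800,560),interpolation=cv2.INTER_CUBIC))
E
```

View pics/c9.png

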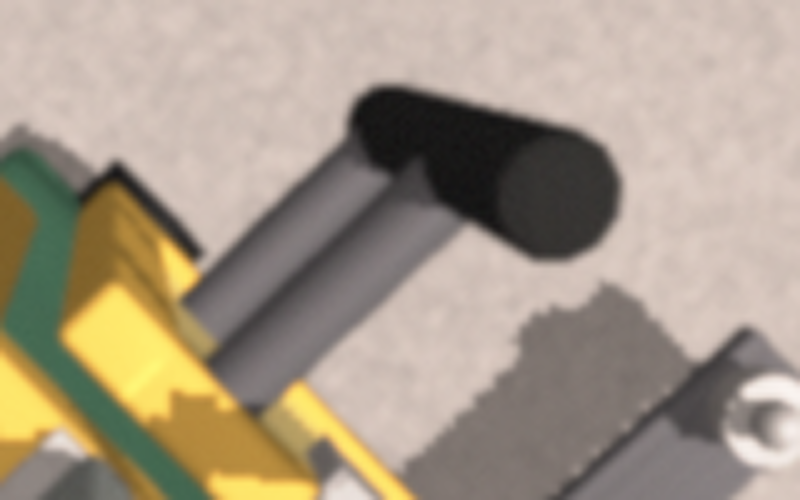

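View pics/c9t.png

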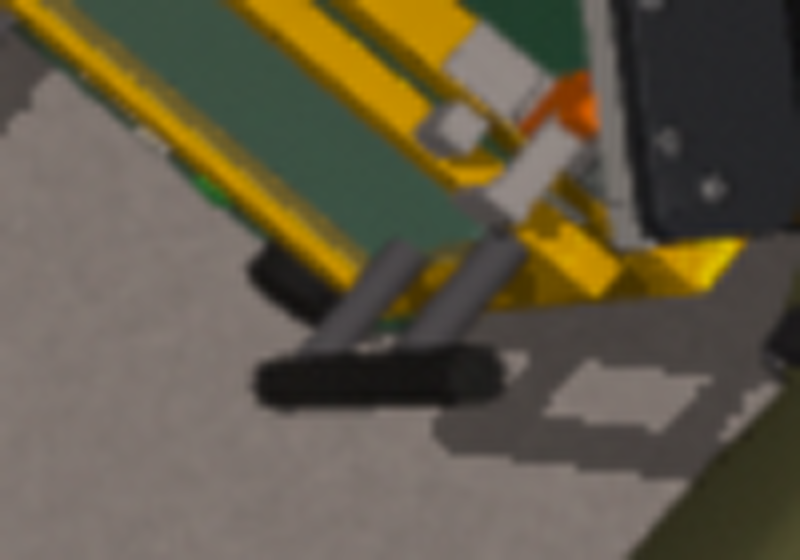

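```bash
python3 -m pendant '[[[2.9,2.6,0,0],[5.9,5.2,0,0],[5.9,5.2,2,0],[5.9,5.2,5,0],[5.9,5.2,5,0]]]' 0;  python3 - <<'E'
from h import *
print(totool((461.4,-260,272)))
c=cams.camera("wrist");cv2.imwrite("pics/wrist10.png",c["frame"][:,:,::-1])
E
```

```text
clock: 14.15
eef_pos: [460.4, -259.3, 316.6]
eef_rot: [3.139, -0.004, -3.065]
wrist_force: [0.4, -0.6, 0.1]
finger_gap: 47.1
[-0.11 -0.09  4.46]
```

View pics/wrist10.png

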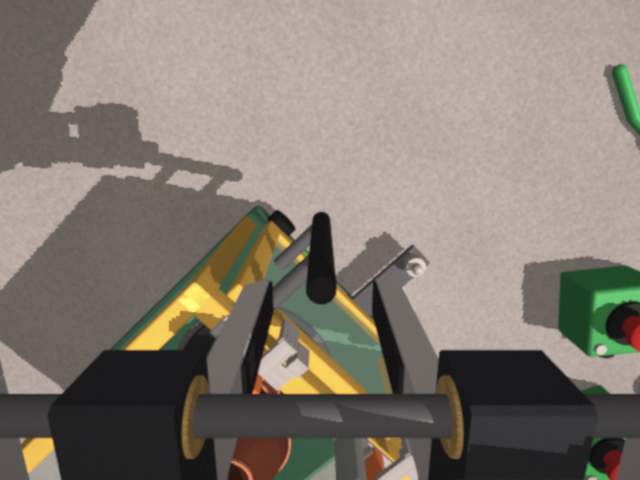

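```bash
python3 -m pendant '[[[0,0,2,0],[0,0,4,0],[0,0,4.7,0],[0,0,4.7,0],[0,0,4.7,0]]]';  python3 -m pendant '[[[0,0,0,0],[0,0,0,0],[0,0,0,0],[0,0,0,0],[0,0,0,0]]]' -1 40;python3 -m pendant '[[[0,0,0,0],[0,0,0,0],[0,0,0,0]]]'; cat > arc.py <<'E'
from h import *
import sys
H=np.array([625.67,-164.97]);r=189.7;f0=np.radians(161.57)+.846
# usage: arc.py th0 th1 droll : rows from current pose (measured), 5 rows
if __name__=="__main__":
    s=manip.read_state(); e=s["eef_pos"]; d=e[:2]-H
    print("meas r",np.hypot(*d).round(1),"theta",((f0-np.arctan2(d[1],d[0]))%(2*np.pi)).round(3),"yaw",s["eef_rot"][2],"q",s["joints"].round(2))
    t0,t1,rr=map(float,sys.argv[1:4])
    Ps=[np.r_[H+r*np.array([np.cos(f0-t),np.sin(f0-t)]),e[2]] for t in np.linspace(t0,t1,6)]
    b=totool(Ps[0])
    for i,P in enumerate(Ps[1:]): print((totool(P)-b).round(2),round(rr*(i+1)/5,3))
E
python3 arc.py 0 0.4 0.28
```

```text
clock: 14.7
eef_pos: [461.7, -260.2, 273.9]
eef_rot: [-3.141, 0.001, -3.065]
wrist_force: [-0.8, 0.0, 0.6]
finger_gap: 47.0
clock: 15.2
eef_pos: [461.3, -259.9, 272.6]
eef_rot: [3.142, 0.0, -3.064]
wrist_force: [-0.8, -0.5, 0.5]
finger_gap: 15.5
clock: 15.5
eef_pos: [461.3, -259.9, 272.6]
eef_rot: [-3.142, 0.0, -3.064]
wrist_force: [-0.1, 1.3, 2.9]
finger_gap: 15.0
meas r 189.8 theta 0.001 yaw -3.0643629137989428 q [-0.58  0.21  1.49  0.    1.44 -2.23]
[ 0.6   1.39 -0.  ] 0.056
[ 1.08  2.83 -0.  ] 0.112
[ 1.45  4.3  -0.  ] 0.168
[ 1.71  5.79 -0.  ] 0.224
[ 1.84  7.3  -0.  ] 0.28
```

```bash
python3 -m pendant '[[[0.3,0.7,0,0.03],[0.6,1.4,0,0.056],[0.85,2.1,0,0.08],[1.1,2.8,0,0.11],[1.1,2.8,0,0.11]]]'; python3 arc.py 0.2 0.6 0.28; python3 - <<'E'
from h import *
c=cams.camera("top");cv2.imwrite("pics/top11.png",c["frame"][:,:,::-1])
E
```

```text
clock: 16.0
eef_pos: [448.4, -232.6, 272.6]
eef_rot: [-3.141, 0.001, 3.108]
wrist_force: [4.5, -0.9, -1.9]
finger_gap: 15.2
meas r 189.7 theta 0.16 yaw 3.108334886327817 q [-0.55  0.16  1.56  0.    1.43 -2.09]
[0.47 1.44 0.  ] 0.056
[0.83 2.91 0.  ] 0.112
[1.07 4.41 0.  ] 0.168
[1.19 5.92 0.  ] 0.224
[1.18 7.44 0.  ] 0.28
```

View pics/top11.png

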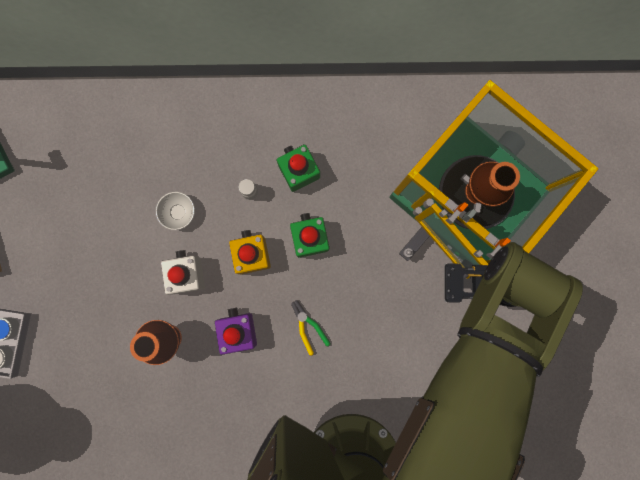

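```bash
python3 arc.py 0.16 0.56 0.28
```

```text
meas r 189.7 theta 0.158 yaw 3.109431254896454 q [-0.55  0.16  1.56  0.    1.43 -2.09]
[0.53 1.42 0.  ] 0.056
[0.95 2.88 0.  ] 0.112
[1.24 4.37 0.  ] 0.168
[1.42 5.87 0.  ] 0.224
[1.47 7.39 0.  ] 0.28
```

```bash
python3 -m pendant '[[[0.53,1.42,0,0.056],[0.95,2.88,0,0.112],[1.24,4.37,0,0.168],[1.42,5.87,0,0.224],[1.47,7.39,0,0.28]]]'; python3 -m pendant '[[[0,0,0,0]]]'; python3 arc.py 0.56 0.96 0.28
```

```text
clock: 16.55
eef_pos: [435.3, -158.7, 272.5]
eef_rot: [-3.14, -0.001, 2.827]
wrist_force: [-0.4, -3.2, 2.1]
finger_gap: 15.2
clock: 16.65
eef_pos: [435.4, -158.0, 272.5]
eef_rot: [-3.141, -0.001, 2.83]
wrist_force: [-7.2, -2.0, 3.6]
finger_gap: 15.2
meas r 190.4 theta 0.561 yaw 2.8295644194257967 q [-0.43  0.06  1.66 -0.    1.42 -1.69]
[0.35 1.48 0.  ] 0.056
[0.59 2.98 0.  ] 0.112
[0.71 4.49 0.  ] 0.168
[0.7  6.01 0.  ] 0.224
[ 0.57  7.52 -0.01] 0.28
```

```bash
python3 -m pendant '[[[0.35,1.48,0,0.056],[0.59,2.98,0,0.112],[0.71,4.49,0,0.168],[0.7,6.01,0,0.224],[0.57,7.52,0,0.28]]]' - 50; python3 arc.py 0.96 1.36 0.28
```

```text
clock: 17.15
eef_pos: [451.9, -85.7, 272.5]
eef_rot: [-3.138, -0.004, 2.548]
wrist_force: [-16.4, 0.3, 9.3]
finger_gap: 15.0
meas r 191.0 theta 0.952 yaw 2.548160439667669 q [-0.27  0.06  1.67 -0.    1.42 -1.24]
[ 0.18  1.51 -0.01] 0.056
[ 0.24  3.03 -0.01] 0.112
[ 0.17  4.54 -0.02] 0.168
[-0.01  6.05 -0.02] 0.224
[-0.32  7.53 -0.03] 0.28
```

```bash
python3 -m pendant '[[[0.26,1.51,0,0.056],[0.34,3.03,0,0.112],[0.29,4.54,0,0.168],[0.12,6.05,0,0.224],[-0.16,7.53,0,0.28]]]' - 50; python3 -m pendant '[[[0,0,0,0]]]'; python3 arc.py 1.36 1.62 0.18
```

```text
clock: 17.65
eef_pos: [496.4, -22.9, 272.5]
eef_rot: [-3.14, -0.004, 2.269]
wrist_force: [-9.3, 3.9, 6.9]
finger_gap: 15.5
clock: 17.75
eef_pos: [497.1, -22.3, 272.5]
eef_rot: [-3.141, -0.004, 2.271]
wrist_force: [-11.6, 9.5, 9.4]
finger_gap: 15.1
meas r 192.1 theta 1.361 yaw 2.270706243611686 q [-0.12  0.14  1.58  0.    1.43 -0.82]
[0.01 0.99 0.  ] 0.036
[-0.03  1.97  0.  ] 0.072
[-0.12  2.95  0.  ] 0.108
[-0.27  3.93  0.  ] 0.144
[-0.46  4.9  -0.01] 0.18
```

```bash
python3 -m pendant '[[[0.06,0.99,0,0.036],[0.05,1.97,0,0.072],[0.0,2.95,0,0.108],[-0.15,3.93,0,0.144],[-0.33,4.9,0,0.18]]]' - 50; python3 -m pendant '[[[0,0,0,0],[0,0,0,0],[0,0,0,0],[0,0,0,0]]]'; python3 arc.py 1.62 1.62 0; python3 - <<'E'
from h import *
for n in ("top","scene","wrist"):
    c=cams.camera(n);cv2.imwrite(f"pics/{n}12.png",c["frame"][:,:,::-1])
E
```

```text
clock: 18.25
eef_pos: [536.5, 5.9, 272.5]
eef_rot: [-3.141, -0.003, 2.09]
wrist_force: [-7.6, 6.7, 6.0]
finger_gap: 15.5
clock: 18.65
eef_pos: [536.3, 5.8, 272.5]
eef_rot: [-3.141, -0.003, 2.092]
wrist_force: [-6.7, 8.6, 4.7]
finger_gap: 15.1
meas r 192.7 theta 1.613 yaw 2.0918720006187836 q [-0.06  0.23  1.47  0.    1.44 -0.58]
[0. 0. 0.] 0.0
[0. 0. 0.] 0.0
[0. 0. 0.] 0.0
[0. 0. 0.] 0.0
[0. 0. 0.] 0.0
```

View pics/top12.png

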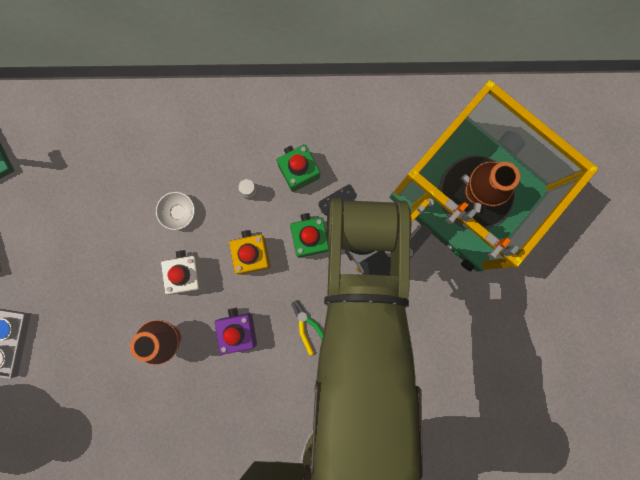

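View pics/scene12.png

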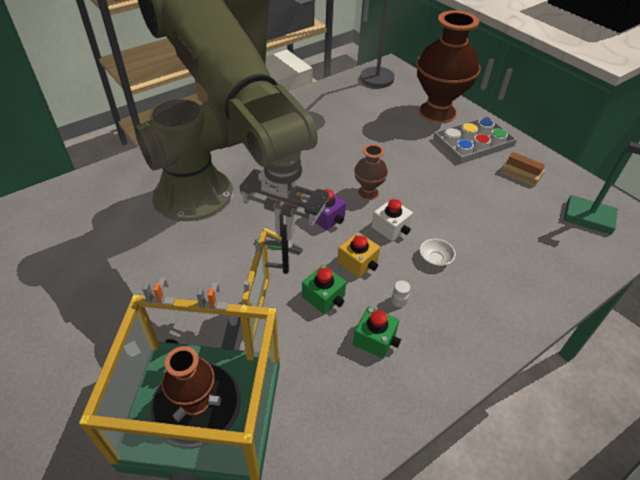

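View pics/wrist12.png

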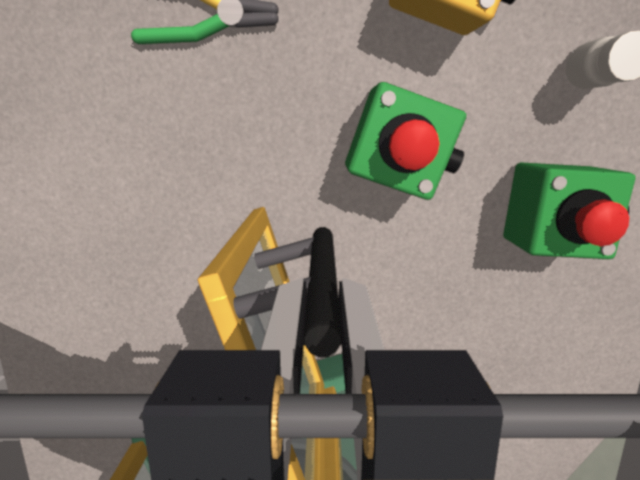

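```bash
python3 - <<'E'
import cv2,numpy as np
for n in ("scene0","scene12"):
    f=cv2.imread(f"pics/{n}.png"); g=f[215:270,335:385].astype(int); m=(g[:,:,2]>130)&(g[:,:,1]<70); y,x=np.nonzero(m); print(n,x.mean(),y.mean(),y.min(),y.max(),m.sum())
a=cv2.imread("pics/scene0.png")[270:315,130:250];b=cv2.imread("pics/scene12.png")[270:315,130:250]
cv2.imwrite("pics/cat.png",cv2.resize(np.vstack([a,b]),(720,540)))
a=cv2.imread("pics/top0.png").astype(int);b=cv2.imread("pics/top12.png").astype(int)
for n,(x,y) in dict(vase=(155,342),dish=(175,211),jar=(247,188),pl=(305,328)).items(): print(n,np.abs(a-b)[y-30:y+30,x-20:x+15].max(2).__gt__(40).sum())
E
```

```text
scene0 25.553571428571427 23.142857142857142 18 28 112
scene12 24.97142857142857 25.466666666666665 21 30 105
vase 0
dish 0
jar 0
pl 4
```

View pics/cat.png

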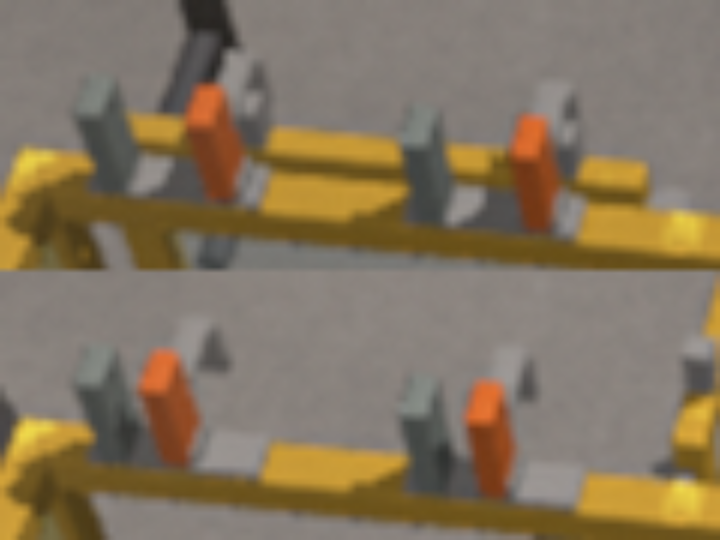

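All checks are good: the stop is about 2.3 px lower than at the start, both thumb-pieces stand drawn to their posts, and the bystanders haven't moved. I'm handing in now.

```bash
python3 - <<'E'
from h import *
s=manip.read_state(); print(s["clock"],s["eef_pos"],s["finger_gap"],s["wrist_force"],abs(s["qd"]).max()); print(manip.sign_off())
E
```

```text
18.8 [536.33023423   5.75865036 272.50999748] 14.946188798210216 [-8.274526    8.54196932  5.05503541] 0.001689259330207968
the job is handed in; nothing more can be done
None
```

I pushed the red stop down, squeezed the catch beside the hinge and then the one at the free end, and swung the gate out past its detent. I handed in at 18.8 s with the arm still holding the gate by its handle. Sign-off gives no verdict, so these are my own last checks:

- **Gate:** the angle worked out from the gripper's position is about 1.61 rad. The fingers are closed on the bar at 15 mm, against its nominal 16 mm, and the arm is still. This is not a direct joint reading.
- **Stop:** it bottomed out at about 30 N with the fingertips at 97.5 mm. In the scene camera the head sits about 2.3 pixels lower than at the start, which is roughly what 8 mm of travel should show.
- **Catches:** both squeezed to about 31 mm over their outer faces (fully squeezed is 32 mm). The last picture shows both thumb-pieces still drawn.
- **Bystanders:** the top pictures from before and after show the vase, dish, jar and pliers where they were. There was a trivial 4-pixel difference near the pliers.

One thing did not match: the measured handle radius came out about 2–3 mm larger than the nominal value by the end. A steady force of about 10–16 N along the gate built up as it swung. I eased the path outward, and about 12 N of total wrist force remained at hand-in, well under the limits.

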